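# Rack the cured board

### The job

The coating has cured on the board in the carrier with the green grip: lift that carrier up and off its drying hook and lower it, grip upwards, fully home into a free slot of the black board rack, then let go. Go gently, without wrenching the hook or dropping the carrier into the rack. The board with the orange grip still needs time, so leave it hanging, and leave the racked board with the white grip where it is.

Things in the scene. Friction and masses are not known exactly. Their poses are not given: they have to be found in the camera images.
- carrier_green: Carrier to move: rigid metal frame 80 mm wide (y), 10 thick (x), 132 tall (z), 110-180 g, round a green circuit board. Origin: centre of its lower edge, z up. Frame fills z 0 to 68 mm; board parts stand 2 mm proud of its -x face. Hangs at rest on either of the two hooks, -x face and axes as the stand's, board face to the robot; lower edge 45 mm high, some 16 mm in +x of the stand's origin.
- green_grip (a point): Centre of that carrier's green grip, 118.5 mm above its origin: a block 36 mm wide (y), 12 thick (x), 27 tall (z 105 to 132 mm), to be pinched across x from above.
- green_window (a point): Middle of the upper edge of that carrier's hanger window, 96 mm above its origin, which rests on the hook: a shallow upside-down V, 5 mm lower at the sides. The window is 26 mm wide and reaches down to z = 68 mm.
- carrier_orange: An identical carrier with an orange grip, hanging on the other hook 96 mm to one side; it stays there.
- carrier_white: An identical carrier with a white grip, standing in the rearmost (+x) slot of the board rack; it stays there.
- drying_stand: Fixed stand: metal drip tray 130 (x) by 192 (y) by 18 mm; posts at x +50, y +-84 mm, tops 148 mm high; cross rail at x +50 mm, axis 138 mm high, with blocks up to 147 mm. Two hooks of 6 mm rod, axis 138 mm high, run from it to -x at y +-48 mm and turn up at x -1 to -9 mm, tips 150 mm high. Origin: centre of tray's underside on the desk; axes the world's but for yaw (within 0.2 rad).
- hook_left (a point): Top of the upturned tip of the stand's hook at y +48 mm. A hung carrier comes free when raised 10 to 20 mm (9 mm clears the tip; at 22 mm its window's lower edge meets the rod), then moved 35 mm or more along the stand's -x.
- hook_right (a point): The same for the hook at y -48 mm.
- board_rack: Fixed black comb rack 140 (x) by 109 (y) mm, 54 high. Five slots across it at x -48, -24, 0, +24, +48 mm, 16 mm wide between 8 mm round-topped ribs that stand in 11 mm from side walls 88 mm apart; floor 8 mm high. The +48 mm slot is taken. A carrier's width lies along y, either face to the front. Origin: centre of underside on the desk; axes the world's but for yaw (within 0.2 rad).
- slot_mid (a point): Centre of the floor of the rack's middle slot (x 0), 8 mm above the desk. Round the work: tall shelving stands at the right (x over 0.58 m, y below -0.33 m), so draw the arm in before swinging it over from that side; a lamp and shelves hang over the desk's back (x over 0.63 m), and the hot-air station stands right of y = -0.02 m.

How it is judged:
By the outcome, as a careful person would: the job done as asked, in the order asked, and still so for the second after the job is handed in, with the robot touching nothing.
It also fails if it takes over 48 s, if anything falls off the work surface, if the arm or the gripper's body presses on something with over 40 N, if the wrist force passes 120 N, or if a joint passes its speed limit or range.

### The arm

A 6-joint arm with a two-finger parallel gripper is mounted at the origin on a cart in front of the work surface, level with it; the furniture and walls round the work are solid. World frame = base frame: x ahead of the robot, y to its left, z up, the work surface at z = 0. Lengths are in m, angles in rad, forces in N, time in s.
With the tool pointing down it reaches from about 0.325 to 0.9 m from the base axis. Payload 6.1 kg.
Tool frame: the origin (TCP) lies at the very end of the fingers, on their centre line; the grasp point (between the pads) lies bot.grip_point_offset behind it (bot.grip_point_offset is the distance from the TCP to the grasp point, in m); z points along the fingers, y is the line along which they close (so a half turn about z gives the same grasp; the last joint's range is limited). The gripper opens to 85 mm and grips with 20 to 120 N. Pads are 22 mm wide; open, the fingers measure 114 mm over their backs; the gripper's body (76 mm by 85 mm) begins 54 mm behind the grasp point. The pads swing forward as they close: fully open they stand 13 mm farther back than shut.
Start: joints at [-1.226, 0.22, 1.526, -0, 1.395, -0.126], TCP at [0.283, -0.557, 0.231] pointing down, gripper open.
Joint ranges: [-2.98, 2.98], [-0.91, 2.08], [0.09, 2.57], [-1.24, 4.39], [0.2, 2.65], [-2.68, 2.68]. Speed limits (rad/s): [2.57, 2.57, 3.01, 3.14, 3.14, 3.14].

### API

Orientations are given as a unit quaternion [x, y, z, w].
In Python, from rig import bot gives the robot as it stands.
- The arm moves only by the tool carry_out, never from a script. Its argument "moves" is a list of rows, each an object with "translation": the shift along the tool's x, y, z in cm, a list of three; "delta_rot": the turn, a rotation vector about the tool's x, y, z in rad, a list of three; "grip": the finger opening in cm, from 0 to 8.54. A call has exactly 8 rows; each row shifts and turns the commanded pose from where the row before left it, along the tool's axes as they then stand; what a row does not reach is not made up. A row lasts 1/12 s, in which the tool goes at most 41.7 mm and 7.16 degrees, less where a joint would pass 70% of its speed; a pose out of reach is approached as far as the arm can. A call with a gripper value outside its range is refused whole. The fingers move at their own pace and stop on an object; "newtons" is the grip in N (left out, the last holds). Time passes only in rows, so rows that do not move let the fingers close, or fill a call up. It gives the time, the measured TCP pose, the force, the opening and the grip force at its end, in the units of the state.
- bot.get_obs(): the state, without advancing time (a new reading comes with each control period).
- bot.grab_frame(name): name is "scene" or "top"; returns the picture (384x512x3 uint8, red, green, blue); there is no depth.
- bot.get_calibration(name): a dict with "intrinsics" (3x3 intrinsics, pixels), "origin" and "orientation" of the camera in the world. Camera axes: x right, y down, z forward; pixel columns grow to the right and rows downward; lengths in m; the calibration is good to about 2 mm. A picture is of the moment at which its call begins. get_calibration takes no time and is no camera call.
- bot.sign_off(): hands the job in; it is judged then, once.
The state is a dict: "time_s": time; "joint_positions": joint angles; "qd": joint speeds; "effort": joint torques, N m; "tcp_pos": TCP position; "orientation": TCP orientation; "wrist_force": force on the tool from outside, world axes, zero at the start; "moment": the same for the moment, N m; "gripper_width": finger opening in m; "finger_force": force on a finger pad.
Only numpy, scipy, OpenCV 4.12 (cv2) and the standard library are available. Lean on these libraries where they do the work, as an engineer would, in place of code of your own. Each camera call takes 0.05 s, during which the arm holds its last target. There are 200 camera calls.

## Working session

There is one attempt and no reset: what is moved stays moved. The work goes in short steps, Python scripts to look and compute and a tool call to move; the robot and the scene stay as the last step left them, time stands still between calls to the robot, and variables do not carry over. Pictures are saved under pics/ and viewed, at most 12 in all, crops included, and the job is handed in when it is done.

Besides the shell and the picture viewer there is one more tool, called after "Call:" as name([rows], argument=value, ...), one row to a line, values as JSON. carry_out: Moves the arm, as the interface text tells. Its arguments: {"type":"object","properties":{"moves":{"type":"array","items":{"type":"object","properties":{"translation":{"type":"array","items":{"type":"number"}},"delta_rot":{"type":"array","items":{"type":"number"}},"grip":{"type":"number"}}}},"newtons":{"type":"number"}},"required":["moves"]}

```bash
ls; mkdir -p pics
python3 - <<'E'
from rig import bot
import cv2,numpy as np
for n in("scene","top"):
    f=bot.grab_frame(n); cv2.imwrite(f"pics/{n}0.png",cv2.cvtColor(f,cv2.COLOR_RGB2BGR))
    c=bot.get_calibration(n); print(n,{k:np.round(v,4).tolist() for k,v in c.items()})
o=bot.get_obs();print(o,bot.grip_point_offset)
E
```

```text
pics
scene {'intrinsics': [[378.673, 0.0, 254.1957], [0.0, 378.673, 198.5891], [0.0, 0.0, 1.0]], 'origin': [0.0493, 0.7767, 0.5496], 'orientation': [-0.2903, 0.8202, -0.4622, 0.1712]}
top {'intrinsics': [[406.9303, 0.0, 254.6317], [0.0, 406.9303, 192.5758], [0.0, 0.0, 1.0]], 'origin': [0.4865, 0.2341, 0.9684], 'orientation': [-0.7039, 0.7102, -0.0052, 0.0089]}
{'time_s': 0.1, 'joint_positions': array([-1.22609032e+00,  2.21175900e-01,  1.52751778e+00, -4.61469615e-06,
        1.39467203e+00, -1.26133232e-01]), 'qd': array([-0.00023268,  0.00068172, -0.0039493 , -0.00069357,  0.00060188,
       -0.00058188]), 'effort': array([ 1.84467528e-03, -4.98243141e+01, -3.90547192e+01, -1.15636008e-04,
        5.64037822e-03, -2.16446688e-05]), 'tcp_pos': array([ 0.28331196, -0.55648558,  0.23027973]), 'orientation': array([ 9.72416073e-01,  2.33251354e-01, -9.89504602e-05, -8.80991567e-04]), 'wrist_force': array([-0.6404448 ,  0.23175006, -0.15881477]), 'moment': array([-0.02880791, -0.04491255, -0.01896792]), 'finger_force': 0.0, 'gripper_width': 0.08563185388925859} 0.0187
```

View pics/scene0.png

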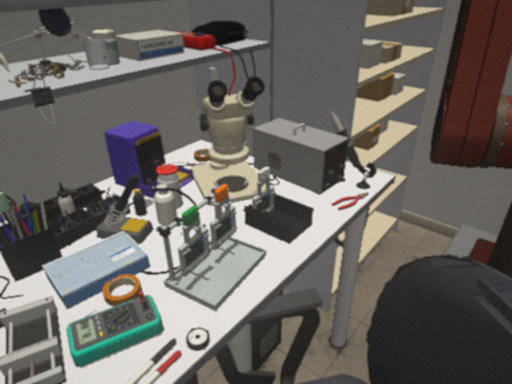

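View pics/top0.png

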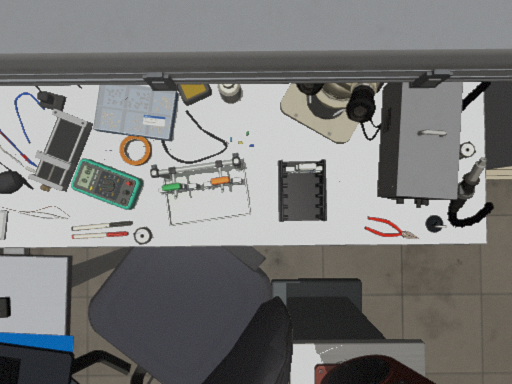

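Scene view: green grip at about (190,215), orange at (221,193), rack at about (279,215). Top view: green at (172,187), orange at (220,181), rack centred near (302,190) with the white grip at (302,167).

```bash
cat > h.py <<'E'
import cv2,numpy as np
from rig import bot
from scipy.spatial.transform import Rotation as R
C={n:bot.get_calibration(n) for n in("scene","top")}
def ray(n,p):
    c=C[n];d=np.linalg.inv(c["intrinsics"])@[p[0],p[1],1.]
    d=R.from_quat(c["orientation"]).as_matrix()@d
    return np.array(c["origin"]),d/np.linalg.norm(d)
def plane(n,p,z):
    o,d=ray(n,p);return o+d*(z-o[2])/d[2]
def tri(ps,pt):
    o1,d1=ray("scene",ps);o2,d2=ray("top",pt)
    s=np.linalg.lstsq(np.c_[d1,-d2],o2-o1,rcond=None)[0]
    a,b=o1+s[0]*d1,o2+s[1]*d2
    return (a+b)/2,np.linalg.norm(a-b)
def proj(n,P):
    c=C[n];q=R.from_quat(c["orientation"]).as_matrix().T@(np.array(P)-c["origin"])
    q=np.array(c["intrinsics"])@q;return q[:2]/q[2]
def blob(f,lo,hi,box):
    h=cv2.cvtColor(f,cv2.COLOR_RGB2HSV);x0,y0,x1,y1=box
    m=np.zeros(h.shape[:2],np.uint8);m[y0:y1,x0:x1]=cv2.inRange(h,lo,hi)[y0:y1,x0:x1]
    n,l,s,c=cv2.connectedComponentsWithStats(m)
    i=1+np.argmax(s[1:,4]);return c[i],s[i],(l==i).astype(np.uint8)
E
python3 - <<'E'
from h import *
S=cv2.cvtColor(cv2.imread("pics/scene0.png"),cv2.COLOR_BGR2RGB);T=cv2.cvtColor(cv2.imread("pics/top0.png"),cv2.COLOR_BGR2RGB)
G=((50,120,50),(85,255,255));O=((5,150,100),(20,255,255))
for nm,k,bs,bt in(("green",G,(175,195,210,235),(155,175,195,200)),("orange",O,(205,175,240,215),(200,170,240,195))):
    cs,ss,_=blob(S,*k,bs);ct,st,m=blob(T,*k,bt)
    p,e=tri(cs,ct);print(nm,cs,ss,ct,st,"P",p.round(4),"err",e.round(4))
    r=cv2.minAreaRect(cv2.findContours(m,0,1)[0][0]);print(r)
# dark rack in top
g=cv2.cvtColor(T,cv2.COLOR_RGB2GRAY)
m=np.zeros_like(g);m[150:232,270:340]=(g[150:232,270:340]<90)
cn=max(cv2.findContours(m,0,1)[0],key=cv2.contourArea);r=cv2.minAreaRect(cn)
print("rack",r);b=cv2.boxPoints(r);print([plane("top",q,.054).round(4).tolist() for q in b])
cv2.imwrite("pics/c1.png",cv2.resize(cv2.imread("pics/top0.png")[140:235,145:345],None,fx=4,fy=4,interpolation=2))
cv2.imwrite("pics/c2.png",cv2.resize(cv2.imread("pics/scene0.png")[160:310,150:330],None,fx=4,fy=4,interpolation=2))
E
```

```text
green [189.77333333 211.57333333] [183 206  14  12  75] [171.11494253 186.71264368] [163 184  17   7  87] P [0.5158 0.4021 0.1722] err 0.001
((171.0599822998047, 186.9199676513672), (5.515432834625244, 16.54629898071289), 81.8698959350586)
orange [220.94805195 192.37012987] [214 184  14  18 154] [219.75510204 180.13265306] [211 177  18   7  98] P [0.5281 0.3072 0.1656] err 0.0007
((219.5270233154297, 180.16213989257812), (5.753964424133301, 17.426292419433594), 80.53767395019531)
rack ((302.0113220214844, 190.4881134033203), (60.0767822265625, 47.33604049682617), 88.66777801513672)
[[0.5755, 0.1864, 0.054], [0.577, 0.08, 0.054], [0.442, 0.0785, 0.054], [0.4405, 0.1846, 0.054]]
```

View pics/c1.png

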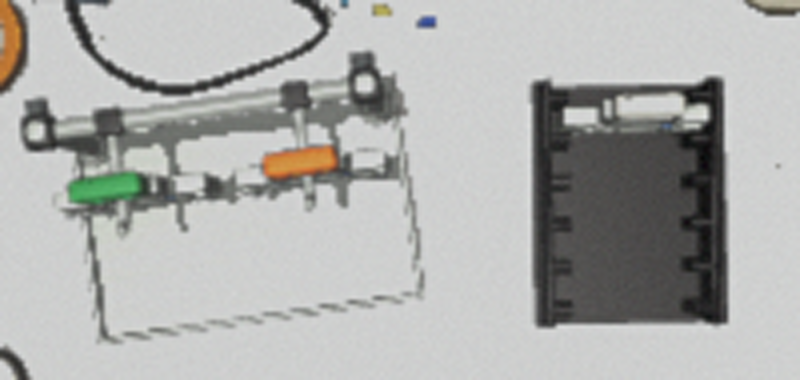

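View pics/c2.png

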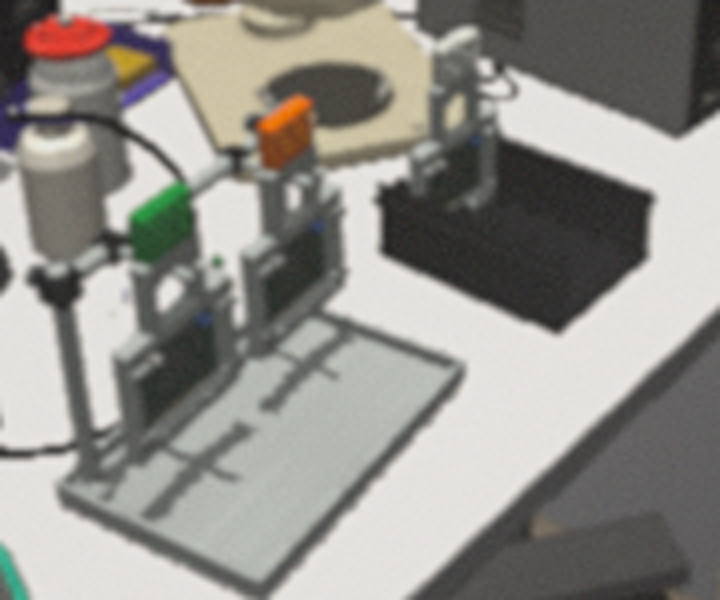

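Crops: the rail runs from post top (38,130) to (363,85), and the tray's front edge from (105,340) to (422,295). The green carrier hangs on the left hook. Rack walls span columns 533 to 725 and rows 80 to 325, white grip at (617–683, 95–125), and the other four slots are free.

```bash
cat >> h.py <<'E'
def plan(p,yaw,n,z=None):
    "print per-row tool deltas to reach TCP p with tool y at world yaw, tool down"
    o=bot.get_obs();Q=R.from_quat(o["orientation"])
    y=np.array([np.cos(yaw),np.sin(yaw),0]);zz=np.array([0,0,-1.]);T=R.from_matrix(np.c_[np.cross(y,zz),y,zz])
    rv=(Q.inv()*T).as_rotvec();d=Q.inv().apply(np.array(p)-o["tcp_pos"])*100
    print("start-frame d cm",d.round(2),"rotvec",rv.round(3),"final-frame d cm",(T.inv().apply(np.array(p)-o["tcp_pos"])*100).round(2))
E
python3 - <<'E'
from h import *
T=cv2.cvtColor(cv2.imread("pics/top0.png"),cv2.COLOR_BGR2RGB)
c=lambda x,y:(145+x/4-.375,140+y/4-.375)
def yw(a,b,z): 
    d=plane("top",b,z)-plane("top",a,z);return round(float(np.arctan2(d[1],d[0])+np.pi/2),4)
print("stand yaw rail",yw(c(38,130),c(363,85),.148),"tray",yw(c(105,340),c(422,295),.018))
print("rack yaw", yw(c(533,325),c(725,322),.054), yw(c(533,80),c(725,80),.054))
for z in(.17,.177):print("green",plane("top",(171.1,186.7),z).round(4),"orange",plane("top",(219.7,180.1),z).round(4))
g=cv2.cvtColor(T,cv2.COLOR_RGB2HSV);print(g[160:174,284:322,2])
E
```

```text
stand yaw rail 0.1285 tray 0.1322
rack yaw 0.0071 -0.0094
green [0.5156 0.4023 0.17  ] orange [0.5277 0.3066 0.17  ]
green [0.5153 0.4008 0.177 ] orange [0.5273 0.306  0.177 ]
[[211 207 208 208 208 209 209 209 208 211 207 206 207 209 208 209 209 208
  209 208 207 207 207 209 208 207 209 210 206 210 208 209 208 208 208 176
  134  70]
 [165 164 165 163 161 133 127 128 126 130 127 128 129 128 128 130 128 127
  129 130 127 106 104 102 103 104 103 106 105 102 106 107 110 108 106  76
   49  21]
 [ 78  81  80  94  97  84  84  82  85  81  85  77  84  79  79  81  80  83
   79  80  79  71  68  68  69  69  69  70  77  81  73  66  51  40  39  35
   23  22]
 [ 41  43  41  68  75  77  76  76  74  76  72  73  70  71  65  80  96 111
  100 106 109 113 115 121 126 127 130 138 166 172 149  98  38  28  51  52
   57  59]
 [ 57  54  53  69  76  76  77  75  78  76  75  73  90  79  80 168 196 157
  148 189 202 202 201 204 200 205 204 204 208 208 206 183  87  26  30  31
   31  31]
 [ 36  42  37  64  71  73  74  72  69  71  70  86 177 161 103 181 210 205
  201 211 211 211 209 209 210 210 211 210 209 212 211 2
[... 602 characters left out ...]
 151 152 157 156 152 150  97  93 144 199 209 208 208
  212 207]
 [ 60  83 193 210 207 207 207 202 204 201 150  87  68  69  80  92 110 117
  115 118 113 113 113 103 102  98  86  86  80  70 110 127 147 144 145 139
  130 111]
 [ 62  68 116 125 128 147 150 142 135 126 151 139 105 104  99  97 102 101
  104 113 117 116 114 112 114 112 106 133 117 110 110 135 187 193 195 187
  106  47]
 [ 66  78  78  80  84  91  99 140 173 128 118 121 139 147 108  96 130 135
  133 129 128 125 117 108 107  85  76  93  86 111 112 106 117  99  90  92
   54  20]
 [ 51  49  49  58  99 100  81  90 102  87  79  82  89  92  80  77  88  88
   85  87  85  80  79  77  81  73  68  71  65  58  50  46  40  32  36  40
   33  30]]
```

Call:
carry_out([
  {"translation": [0,0,-1.5],"delta_rot": [0,0,0],"grip": 5},
  {"translation": [-1.5,-2,-2],"delta_rot": [0,0,0],"grip": 5},
  {"translation": [-1.5,-3,-2],"delta_rot": [0,0,0],"grip": 5},
  {"translation": [-1.5,-3,-1],"delta_rot": [0,0,0],"grip": 5},
  {"translation": [-1,-3.5,0],"delta_rot": [0,0,0],"grip": 5},
  {"translation": [-0.5,-3.5,0],"delta_rot": [0,0,0],"grip": 5},
  {"translation": [0,-3,0],"delta_rot": [0,0,0],"grip": 5},
  {"translation": [0,-2,0],"delta_rot": [0,0,0],"grip": 5},
])

```text
time_s: 0.77
tcp_pos: [0.1381, -0.4038, 0.2958]
orientation: [0.973, 0.233, -0.0, -0.001]
wrist_force: [0.0, -0.4, 0.7]
gripper_width: 0.0499
finger_force: 0.0
```

```bash
cat >> h.py <<'E'
def rows(wps,yaw,nrot,step=.036):
    "wps: world TCP waypoints; constant-speed path, printed as rounded tool-frame rows"
    o=bot.get_obs();P=np.vstack([o["tcp_pos"],wps]);L=np.r_[0,np.cumsum(np.linalg.norm(np.diff(P,axis=0),axis=1))]
    n=int(np.ceil(L[-1]/step/8)*8);s=np.linspace(0,L[-1],n+1)
    X=np.c_[[np.interp(s,L,P[:,i]) for i in range(3)]].T
    Q=R.from_quat(o["orientation"]);ty=Q.apply([0,1,0]);w=-(yaw-np.arctan2(ty[1],ty[0]));w=(w+np.pi/2)%np.pi-np.pi/2
    q,x=Q,X[0].copy()
    for i in range(n):
        d=(q.inv().apply(X[i+1]-x)*100).round(1);r=round(w/nrot,3) if i<nrot else 0
        x=x+q.apply(d/100);q=q*R.from_rotvec([0,0,r]);print(d.tolist(),r)
    print("end",x.round(4))
E
python3 - <<'E'
from h import *
print("white",plane("top",(306.9,165.6),.14).round(4))
rows([[.25,-.32,.3],[.35,-.18,.3],[.4,0,.3],[.42,.15,.29],[.46,.3,.27],[.512,.4,.25]],.13,22)
E
```

```text
white [0.5572 0.1314 0.14  ]
[2.8, -0.5, -0.1] -0.056
[2.9, -0.3, -0.1] -0.056
[2.9, -0.2, -0.1] -0.056
[2.8, -0.0, -0.0] -0.056
[2.9, 0.0, -0.1] -0.056
[2.8, -0.6, -0.0] -0.056
[2.9, -0.4, -0.0] -0.056
[2.8, -0.2, -0.0] -0.056
[2.9, -0.1, -0.0] -0.056
[2.9, 0.0, -0.0] -0.056
[2.9, 0.1, -0.0] -0.056
[2.8, -0.6, -0.0] -0.056
[2.8, -0.5, -0.0] -0.056
[2.9, -0.3, -0.0] -0.056
[2.8, -0.1, 0.0] -0.056
[2.9, 0.0, 0.0] -0.056
[2.9, 0.2, 0.0] -0.056
[2.9, 0.1, 0.1] -0.056
[2.8, 0.1, 0.2] -0.056
[2.9, 0.3, 0.2] -0.056
[2.8, 0.4, 0.2] -0.056
[2.8, 0.6, 0.2] -0.056
[2.8, 0.9, 0.3] 0
[2.6, 1.1, 0.3] 0
[2.6, 1.1, 0.4] 0
[2.7, 1.1, 0.4] 0
[2.6, 1.1, 0.4] 0
[2.6, 1.1, 0.3] 0
[2.4, 1.6, 0.5] 0
[2.3, 1.6, 0.5] 0
[2.3, 1.6, 0.5] 0
[2.3, 1.7, 0.5] 0
end [0.5124 0.3996 0.2505]
```

Call:
carry_out([
  {"translation": [2.8,-0.5,-0.1],"delta_rot": [0,0,-0.056],"grip": 5},
  {"translation": [2.9,-0.3,-0.1],"delta_rot": [0,0,-0.056],"grip": 5},
  {"translation": [2.9,-0.2,-0.1],"delta_rot": [0,0,-0.056],"grip": 5},
  {"translation": [2.8,0,0],"delta_rot": [0,0,-0.056],"grip": 5},
  {"translation": [2.9,0,-0.1],"delta_rot": [0,0,-0.056],"grip": 5},
  {"translation": [2.8,-0.6,0],"delta_rot": [0,0,-0.056],"grip": 5},
  {"translation": [2.9,-0.4,0],"delta_rot": [0,0,-0.056],"grip": 5},
  {"translation": [2.8,-0.2,0],"delta_rot": [0,0,-0.056],"grip": 5},
])

```text
time_s: 1.43
tcp_pos: [0.3042, -0.2475, 0.3]
orientation: [0.896, 0.445, 0.0, -0.0]
wrist_force: [1.3, -1.2, 0.3]
gripper_width: 0.0499
finger_force: 0.0
```

Call:
carry_out([
  {"translation": [2.9,-0.1,0],"delta_rot": [0,0,-0.056],"grip": 5},
  {"translation": [2.9,0,0],"delta_rot": [0,0,-0.056],"grip": 5},
  {"translation": [2.9,0.1,0],"delta_rot": [0,0,-0.056],"grip": 5},
  {"translation": [2.8,-0.6,0],"delta_rot": [0,0,-0.056],"grip": 5},
  {"translation": [2.8,-0.5,0],"delta_rot": [0,0,-0.056],"grip": 5},
  {"translation": [2.9,-0.3,0],"delta_rot": [0,0,-0.056],"grip": 5},
  {"translation": [2.8,-0.1,0],"delta_rot": [0,0,-0.056],"grip": 5},
  {"translation": [2.9,0,0],"delta_rot": [0,0,-0.056],"grip": 5},
])

```text
time_s: 2.1
tcp_pos: [0.3902, -0.0374, 0.3]
orientation: [0.775, 0.632, -0.0, -0.0]
wrist_force: [0.8, -0.9, 0.7]
gripper_width: 0.0499
finger_force: 0.0
```

Call:
carry_out([
  {"translation": [2.9,0.2,0],"delta_rot": [0,0,-0.056],"grip": 5},
  {"translation": [2.9,0.1,0.1],"delta_rot": [0,0,-0.056],"grip": 5},
  {"translation": [2.8,0.1,0.2],"delta_rot": [0,0,-0.056],"grip": 5},
  {"translation": [2.9,0.3,0.2],"delta_rot": [0,0,-0.056],"grip": 5},
  {"translation": [2.8,0.4,0.2],"delta_rot": [0,0,-0.056],"grip": 5},
  {"translation": [2.8,0.6,0.2],"delta_rot": [0,0,-0.056],"grip": 5},
  {"translation": [2.8,0.9,0.3],"delta_rot": [0,0,0],"grip": 5},
  {"translation": [2.6,1.1,0.3],"delta_rot": [0,0,0],"grip": 5},
])

```text
time_s: 2.77
tcp_pos: [0.4305, 0.1887, 0.2849]
orientation: [0.659, 0.752, -0.0, -0.0]
wrist_force: [1.6, 0.4, 0.5]
gripper_width: 0.0497
finger_force: 0.0
```

Call:
carry_out([
  {"translation": [2.6,1.1,0.4],"delta_rot": [0,0,0],"grip": 5},
  {"translation": [2.7,1.1,0.4],"delta_rot": [0,0,0],"grip": 5},
  {"translation": [2.6,1.1,0.4],"delta_rot": [0,0,0],"grip": 5},
  {"translation": [2.6,1.1,0.3],"delta_rot": [0,0,0],"grip": 5},
  {"translation": [2.4,1.6,0.5],"delta_rot": [0,0,0],"grip": 5},
  {"translation": [2.3,1.6,0.5],"delta_rot": [0,0,0],"grip": 5},
  {"translation": [2.3,1.6,0.5],"delta_rot": [0,0,0],"grip": 5},
  {"translation": [0,0,0],"delta_rot": [0,0,0],"grip": 5},
])

```text
time_s: 3.43
tcp_pos: [0.4992, 0.3756, 0.252]
orientation: [0.658, 0.753, -0.001, -0.001]
wrist_force: [-0.8, -0.3, 0.1]
gripper_width: 0.0499
finger_force: 0.0
```

Run:
```python
from h import *
plan([.5153,.4013,.2],.130,8)
for n in("scene","top"): print(n,proj(n,bot.get_obs()["tcp_pos"]))
S=bot.grab_frame("scene");T=bot.grab_frame("top")
a=cv2.resize(S[130:280,140:340],None,fx=4,fy=4,interpolation=2);cv2.imwrite("pics/c3.png",a[:,:,::-1])
h=cv2.cvtColor(S,cv2.COLOR_RGB2HSV);print(h[206:230,190].tolist())
```

```text
start-frame d cm [2.33 1.95 5.19] rotvec [-0.003  0.     0.004] final-frame d cm [2.34 1.93 5.2 ]
scene [203.24625513 170.15051716]
top [176.48265001 194.22918707]
[[25, 12, 227], [46, 19, 177], [60, 40, 135], [64, 93, 104], [65, 134, 97], [65, 124, 97], [64, 113, 90], [63, 108, 83], [65, 105, 80], [61, 99, 80], [61, 87, 76], [62, 95, 78], [64, 98, 78], [65, 114, 76], [62, 94, 79], [64, 104, 81], [62, 97, 79], [62, 59, 82], [63, 38, 80], [51, 21, 87], [15, 6, 86], [50, 9, 89], [40, 8, 98], [25, 12, 130]]
```

View pics/c3.png

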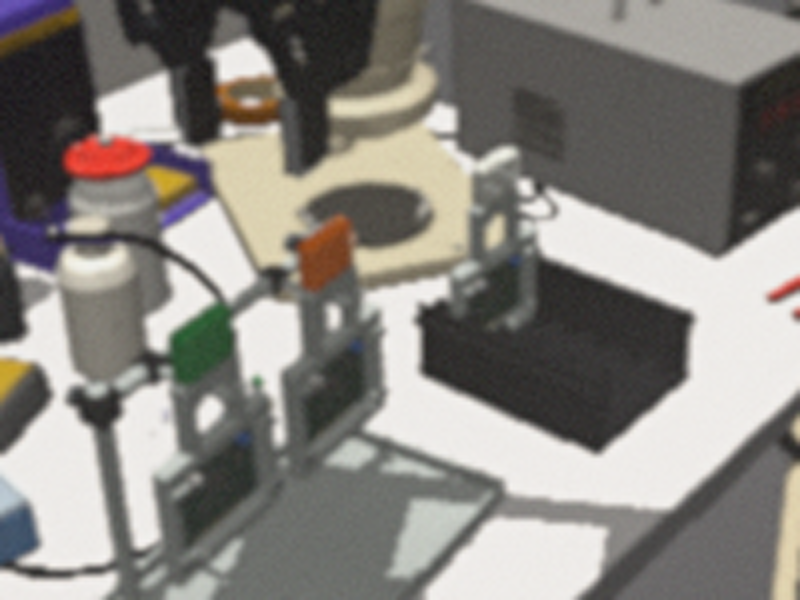

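View: open fingertips at crop (200,140) and (300,165), green grip at (203,342) still hanging, orange at (327,252), both undisturbed. I'll check the grip's height with the full face, and move above it.

Call:
carry_out([
  {"translation": [0.8,0.6,0],"delta_rot": [0,0,0],"grip": 5},
  {"translation": [0.8,0.6,0],"delta_rot": [0,0,0.003],"grip": 5},
  {"translation": [0.7,0.7,0],"delta_rot": [0,0,0],"grip": 5},
  {"translation": [0,0,1],"delta_rot": [0,0,0],"grip": 5},
  {"translation": [0,0,1.2],"delta_rot": [0,0,0],"grip": 5},
  {"translation": [0,0,1.2],"delta_rot": [0,0,0],"grip": 5},
  {"translation": [0,0,0.8],"delta_rot": [0,0,0],"grip": 5},
  {"translation": [0,0,0],"delta_rot": [0,0,0],"grip": 5},
])

```text
time_s: 4.2
tcp_pos: [0.5131, 0.3963, 0.2095]
orientation: [0.66, 0.751, -0.003, -0.001]
wrist_force: [-0.2, 0.3, -0.9]
gripper_width: 0.0498
finger_force: 0.0
```

Run:
```python
from h import *
S=bot.grab_frame("scene")
cs,ss,m=blob(S,(45,60,40),(85,255,255),(175,195,210,235));print(cs,ss)
print(tri(cs,(171.1,186.7)))
u=np.array([np.cos(.13),np.sin(.13),0]);v=np.array([-u[1],u[0],0]);c=np.array([.5153,.4013,0])
for a,b,z in((-1,1,.177),(-1,-1,.177),(-1,1,.15),(-1,-1,.15),(1,1,.177)):print((a,b,z),proj("scene",c+a*.006*u+b*.018*v+[0,0,z]).round(1))
k=cv2.findContours(m,0,1)[0][0];print(cv2.approxPolyDP(k,1.5,True)[:,0].tolist())
plan([.5153,.4013,.154],.13,8);print(bot.get_obs()["wrist_force"])
a=cv2.resize(S[150:250,150:260],None,fx=5,fy=5,interpolation=2);cv2.imwrite("pics/c4.png",a[:,:,::-1])
```

```text
[189.90243902 215.71707317] [182 206  16  20 205]
(array([0.51581986, 0.40358066, 0.16390385]), np.float64(5.970965849241602e-05))
(-1, 1, 0.177) [186.4 214.9]
(-1, -1, 0.177) [199.1 205.7]
(-1, 1, 0.15) [187.9 227.2]
(-1, -1, 0.15) [200.3 217.8]
(1, 1, 0.177) [181.3 213. ]
[[196, 206], [183, 214], [182, 220], [185, 225], [197, 217]]
start-frame d cm [0.44 0.23 5.7 ] rotvec [-0.004  0.002 -0.001] final-frame d cm [0.43 0.21 5.7 ]
[-0.50585024  0.22448754  0.71302725]
```

View pics/c4.png

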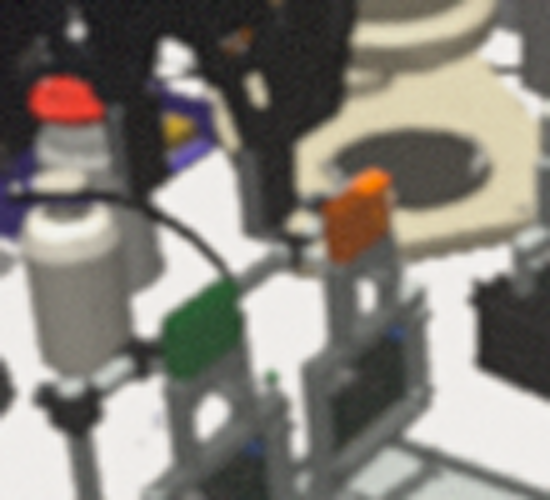

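The grip triangulates to z = 0.164, as expected, and sits 1–2 mm further in +y. Descending, and stopping the fingertips above the hook tip.

Call:
carry_out([
  {"translation": [0.3,0.1,0],"delta_rot": [0,0,0],"grip": 5},
  {"translation": [0.3,0.1,0.6],"delta_rot": [-0.003,0.002,0],"grip": 5},
  {"translation": [0,0,1],"delta_rot": [0,0,0],"grip": 5},
  {"translation": [0,0,1],"delta_rot": [0,0,0],"grip": 5},
  {"translation": [0,0,1],"delta_rot": [0,0,0],"grip": 5},
  {"translation": [0,0,1],"delta_rot": [0,0,0],"grip": 5},
  {"translation": [0,0,0.7],"delta_rot": [0,0,0],"grip": 5},
  {"translation": [0,0,0.2],"delta_rot": [0,0,0],"grip": 5},
])

```text
time_s: 4.92
tcp_pos: [0.5152, 0.4035, 0.1557]
orientation: [0.66, 0.751, 0.0, -0.0]
wrist_force: [-0.6, -0.1, 0.0]
gripper_width: 0.0495
finger_force: 0.0
```

Call:
carry_out([
  {"translation": [0,0,0],"delta_rot": [0,0,0],"grip": 4},
  {"translation": [0,0,0],"delta_rot": [0,0,0],"grip": 3},
  {"translation": [0,0,0],"delta_rot": [0,0,0],"grip": 2.5},
  {"translation": [0,0,0],"delta_rot": [0,0,0],"grip": 2.2},
  {"translation": [0,0,0],"delta_rot": [0,0,0],"grip": 2},
  {"translation": [0,0,0],"delta_rot": [0,0,0],"grip": 2},
  {"translation": [0,0,0],"delta_rot": [0,0,0],"grip": 2},
  {"translation": [0,0,0],"delta_rot": [0,0,0],"grip": 2},
], newtons=30)

```text
time_s: 5.58
tcp_pos: [0.5163, 0.4043, 0.1585]
orientation: [0.66, 0.751, 0.002, 0.0]
wrist_force: [0.3, -0.1, -0.1]
gripper_width: 0.0201
finger_force: 0.0
```

Run:
```python
from h import *
o=bot.get_obs();S=bot.grab_frame("scene");T=bot.grab_frame("top")
plan([.5155,.403,.154],.13,8);print(o["tcp_pos"],o["gripper_width"],o["finger_force"],o["wrist_force"])
a=np.vstack([cv2.resize(S[150:250,150:260],None,fx=5,fy=5,interpolation=2)]);b=cv2.resize(T[165:225,150:210],None,fx=4,fy=4,interpolation=2)
p=np.zeros((500,800,3),np.uint8);p[:,:550]=a;p[:240,555:795]=b;cv2.imwrite("pics/c5.png",p[:,:,::-1])
```

```text
start-frame d cm [-0.11 -0.1   0.43] rotvec [ 0.003 -0.002 -0.001] final-frame d cm [-0.11 -0.1   0.44]
[0.51634648 0.40425935 0.15846392] 0.020075517233580243 0.0 [ 0.34732421 -0.06732279 -0.14160896]
```

View pics/c5.png

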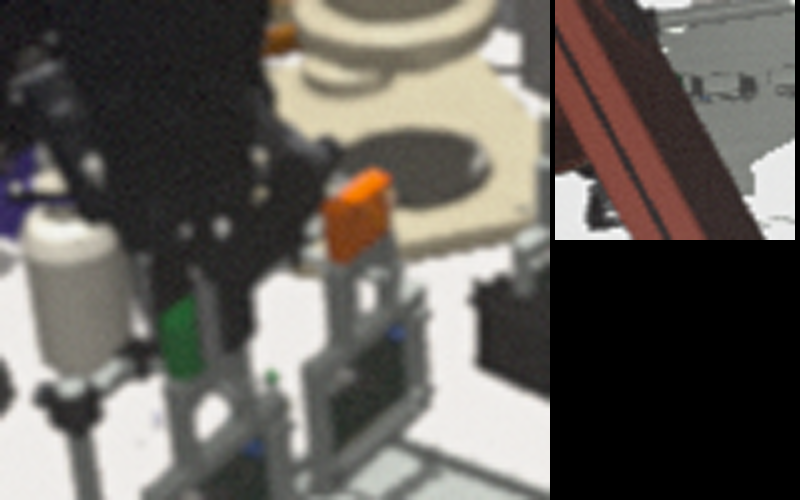

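The fingers straddle the green grip: the near finger is at crop (230,300), the grip shows from (160,300) to (200,375). Nothing has moved. Closing slowly.

Call:
carry_out([
  {"translation": [0,0,0.2],"delta_rot": [0,0,0],"grip": 2},
  {"translation": [0,0,0],"delta_rot": [0,0,0],"grip": 1.8},
  {"translation": [0,0,0],"delta_rot": [0,0,0],"grip": 1.6},
  {"translation": [0,0,0],"delta_rot": [0,0,0],"grip": 1.4},
  {"translation": [0,0,0],"delta_rot": [0,0,0],"grip": 1.2},
  {"translation": [0,0,0],"delta_rot": [0,0,0],"grip": 1},
  {"translation": [0,0,0],"delta_rot": [0,0,0],"grip": 0.6},
  {"translation": [0,0,0],"delta_rot": [0,0,0],"grip": 0.4},
], newtons=30)

```text
time_s: 6.35
tcp_pos: [0.5163, 0.4042, 0.1564]
orientation: [0.66, 0.751, 0.002, 0.0]
wrist_force: [-0.5, -0.4, 0.3]
gripper_width: 0.0114
finger_force: 31.1
```

Call:
carry_out([
  {"translation": [0,0,0],"delta_rot": [0,0,0],"grip": 0.4},
  {"translation": [0,0,0],"delta_rot": [0,0,0],"grip": 0.4},
  {"translation": [0,0,0],"delta_rot": [0,0,0],"grip": 0.4},
  {"translation": [0,0,0],"delta_rot": [0,0,0],"grip": 0.4},
  {"translation": [0,0,0],"delta_rot": [0,0,0],"grip": 0.4},
  {"translation": [0,0,0],"delta_rot": [0,0,0],"grip": 0.4},
  {"translation": [0,0,0],"delta_rot": [0,0,0],"grip": 0.4},
  {"translation": [0,0,0],"delta_rot": [0,0,0],"grip": 0.4},
])

```text
time_s: 7.02
tcp_pos: [0.5163, 0.4042, 0.1563]
orientation: [0.66, 0.751, 0.002, 0.0]
wrist_force: [-0.6, -0.2, 1.3]
gripper_width: 0.0113
finger_force: 31.1
```

Call:
carry_out([
  {"translation": [0,0,-0.1],"delta_rot": [0,0,0],"grip": 0.4},
  {"translation": [0,0,-0.2],"delta_rot": [0,0,0],"grip": 0.4},
  {"translation": [0,0,-0.2],"delta_rot": [0,0,0],"grip": 0.4},
  {"translation": [0,0,-0.3],"delta_rot": [0,0,0],"grip": 0.4},
  {"translation": [0,0,-0.3],"delta_rot": [0,0,0],"grip": 0.4},
  {"translation": [0,0,-0.3],"delta_rot": [0,0,0],"grip": 0.4},
  {"translation": [0,0,-0.2],"delta_rot": [0,0,0],"grip": 0.4},
  {"translation": [0,0,0],"delta_rot": [0,0,0],"grip": 0.4},
], newtons=40)

```text
time_s: 7.68
tcp_pos: [0.5166, 0.4044, 0.1732]
orientation: [0.66, 0.751, 0.002, 0.0]
wrist_force: [0.5, 0.5, -1.2]
gripper_width: 0.0111
finger_force: 41.8
```

Run:
```python
from h import *
o=bot.get_obs();S=bot.grab_frame("scene");print(o["tcp_pos"],o["wrist_force"],o["moment"],o["finger_force"])
cs,ss,m=blob(S,(45,60,40),(85,255,255),(165,185,225,235));print(cs,ss)
cv2.imwrite("pics/c6.png",cv2.resize(S[150:280,140:260],None,fx=4.5,fy=4.5,interpolation=2)[:,:,::-1])
```

```text
[0.51664998 0.4044125  0.17320805] [ 0.47217723  0.4670683  -1.16911051] [ 0.00305574 -0.05033809 -0.03603532] 41.78096652030945
[184.09210526 210.22368421] [181 202   8  16  76]
```

View pics/c6.png

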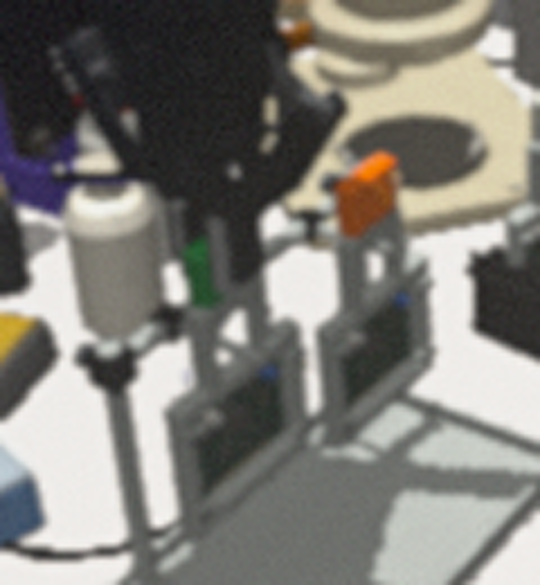

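The carrier is lifted about 17 mm with the rod inside the window at crop (235,350), and a force of only about 1 N. Now I'll draw it out along the stand's −x.

Call:
carry_out([
  {"translation": [0,0,0.2],"delta_rot": [0,0,0],"grip": 0.4},
  {"translation": [0,-0.3,0],"delta_rot": [0,0,0],"grip": 0.4},
  {"translation": [0,-0.6,0],"delta_rot": [0,0,0],"grip": 0.4},
  {"translation": [0,-0.8,0],"delta_rot": [0,0,0],"grip": 0.4},
  {"translation": [0,-0.8,0],"delta_rot": [0,0,0],"grip": 0.4},
  {"translation": [0,-0.8,0],"delta_rot": [0,0,0],"grip": 0.4},
  {"translation": [0,-0.8,0],"delta_rot": [0,0,0],"grip": 0.4},
  {"translation": [0,-0.6,0],"delta_rot": [0,0,0],"grip": 0.4},
])

```text
time_s: 8.4
tcp_pos: [0.4684, 0.3981, 0.1703]
orientation: [0.66, 0.751, 0.002, 0.0]
wrist_force: [0.4, 0.3, -1.3]
gripper_width: 0.0113
finger_force: 41.7
```

Call:
carry_out([
  {"translation": [0,-0.5,0],"delta_rot": [0,0,0],"grip": 0.4},
  {"translation": [0,-0.5,-0.2],"delta_rot": [0,0,0],"grip": 0.4},
  {"translation": [0,-0.5,-0.6],"delta_rot": [0,0,0],"grip": 0.4},
  {"translation": [0,-0.3,-1],"delta_rot": [0,0,0],"grip": 0.4},
  {"translation": [0,0,-1],"delta_rot": [0,0,0],"grip": 0.4},
  {"translation": [0,0,-1],"delta_rot": [0,0,0],"grip": 0.4},
  {"translation": [0,0,-0.7],"delta_rot": [0,0,0],"grip": 0.4},
  {"translation": [0,0,-0.2],"delta_rot": [0,0,0],"grip": 0.4},
])

```text
time_s: 9.07
tcp_pos: [0.453, 0.3964, 0.2199]
orientation: [0.66, 0.751, 0.004, 0.001]
wrist_force: [0.2, -0.1, -1.3]
gripper_width: 0.011
finger_force: 41.8
```

Run:
```python
from h import *
o=bot.get_obs();print(o["tcp_pos"],o["wrist_force"],o["moment"])
# front hover: slot -24 of rack at (.485,.1315); carrier hovering, lower edge z~.085
rows([[.44,.34,.235],[.455,.2,.235],[.485,.1325,.215]],0.0,8,.03)
```

```text
[0.4529948  0.39639864 0.21991945] [ 0.22586532 -0.14868286 -1.33918573] [-0.01164921 -0.01207272  0.02577399]
[-1.6, -0.6, -0.4] 0.016
[-1.5, -0.5, -0.5] 0.016
[-1.6, -0.6, -0.4] 0.016
[-1.7, -0.2, -0.2] 0.016
[-1.7, 0.1, -0.1] 0.016
[-1.8, 0.1, 0.0] 0.016
[-1.7, 0.1, 0.0] 0.016
[-1.7, 0.2, 0.0] 0.016
[-1.7, 0.2, 0.0] 0
[-1.8, 0.2, 0.0] 0
[-1.7, 0.1, 0.0] 0
[-1.6, 0.4, 0.2] 0
[-1.6, 0.7, 0.4] 0
[-1.5, 0.7, 0.5] 0
[-1.5, 0.7, 0.4] 0
[-1.5, 0.6, 0.5] 0
end [0.4847 0.133  0.2149]
```

Call:
carry_out([
  {"translation": [-1.6,-0.6,-0.4],"delta_rot": [0,0,0.016],"grip": 0.4},
  {"translation": [-1.5,-0.5,-0.5],"delta_rot": [0,0,0.016],"grip": 0.4},
  {"translation": [-1.6,-0.6,-0.4],"delta_rot": [0,0,0.016],"grip": 0.4},
  {"translation": [-1.7,-0.2,-0.2],"delta_rot": [0,0,0.016],"grip": 0.4},
  {"translation": [-1.7,0.1,-0.1],"delta_rot": [0,0,0.016],"grip": 0.4},
  {"translation": [-1.8,0.1,0],"delta_rot": [0,0,0.016],"grip": 0.4},
  {"translation": [-1.7,0.1,0],"delta_rot": [0,0,0.016],"grip": 0.4},
  {"translation": [-1.7,0.2,0],"delta_rot": [0,0,0.016],"grip": 0.4},
])

```text
time_s: 9.73
tcp_pos: [0.4474, 0.2603, 0.2329]
orientation: [0.707, 0.707, 0.002, 0.0]
wrist_force: [-0.2, -0.5, -1.9]
gripper_width: 0.0108
finger_force: 41.7
```

Call:
carry_out([
  {"translation": [-1.7,0.2,0],"delta_rot": [0,0,0],"grip": 0.4},
  {"translation": [-1.8,0.2,0],"delta_rot": [0,0,0],"grip": 0.4},
  {"translation": [-1.7,0.1,0],"delta_rot": [0,0,0],"grip": 0.4},
  {"translation": [-1.6,0.4,0.2],"delta_rot": [0,0,0],"grip": 0.4},
  {"translation": [-1.6,0.7,0.4],"delta_rot": [0,0,0],"grip": 0.4},
  {"translation": [-1.5,0.7,0.5],"delta_rot": [0,0,0],"grip": 0.4},
  {"translation": [-1.5,0.7,0.4],"delta_rot": [0,0,0],"grip": 0.4},
  {"translation": [-1.2,0.5,0.4],"delta_rot": [0,0,0],"grip": 0.4},
])

```text
time_s: 10.4
tcp_pos: [0.4831, 0.134, 0.2135]
orientation: [0.707, 0.707, 0.002, 0.0]
wrist_force: [-0.2, 0.3, -0.9]
gripper_width: 0.0113
finger_force: 41.7
```

Call:
carry_out([
  {"translation": [0,0,0],"delta_rot": [0,0,0],"grip": 0.4},
  {"translation": [0,0,0],"delta_rot": [0,0,0],"grip": 0.4},
  {"translation": [0,0,0],"delta_rot": [0,0,0],"grip": 0.4},
  {"translation": [0,0,0],"delta_rot": [0,0,0],"grip": 0.4},
  {"translation": [0,0,0],"delta_rot": [0,0,0],"grip": 0.4},
  {"translation": [0,0,0],"delta_rot": [0,0,0],"grip": 0.4},
  {"translation": [0,0,0],"delta_rot": [0,0,0],"grip": 0.4},
  {"translation": [0,0,0],"delta_rot": [0,0,0],"grip": 0.4},
])

```text
time_s: 11.07
tcp_pos: [0.4824, 0.1356, 0.2137]
orientation: [0.707, 0.708, 0.002, 0.0]
wrist_force: [0.3, 0.2, -2.2]
gripper_width: 0.0111
finger_force: 41.7
```

Run:
```python
from h import *
o=bot.get_obs();print(o["tcp_pos"],o["wrist_force"],o["joint_positions"].round(3))
plan([.485,.1315,.17],0.0,8)
S=bot.grab_frame("scene");T=bot.grab_frame("top")
cs,ss,m=blob(S,(45,60,40),(85,255,255),(200,120,330,235));print(cs,ss)
p=np.zeros((560,800,3),np.uint8);p[:,:480]=cv2.resize(S[110:250,215:335],None,fx=4,fy=4,interpolation=2)
p[:320,480:]=cv2.resize(T[155:235,265:345],None,fx=4,fy=4,interpolation=2);cv2.imwrite("pics/c7.png",p[:,:,::-1])
```

```text
[0.48240158 0.13557975 0.2136911 ] [ 0.32686153  0.20949259 -2.23341402] [ 0.115 -0.069  1.866  0.002  1.341  0.113]
start-frame d cm [-0.42  0.25  4.37] rotvec [ 0.003 -0.002  0.002] final-frame d cm [-0.41  0.26  4.37]
[286.07575758 146.92424242] [283 140   7  14  66]
```

View pics/c7.png

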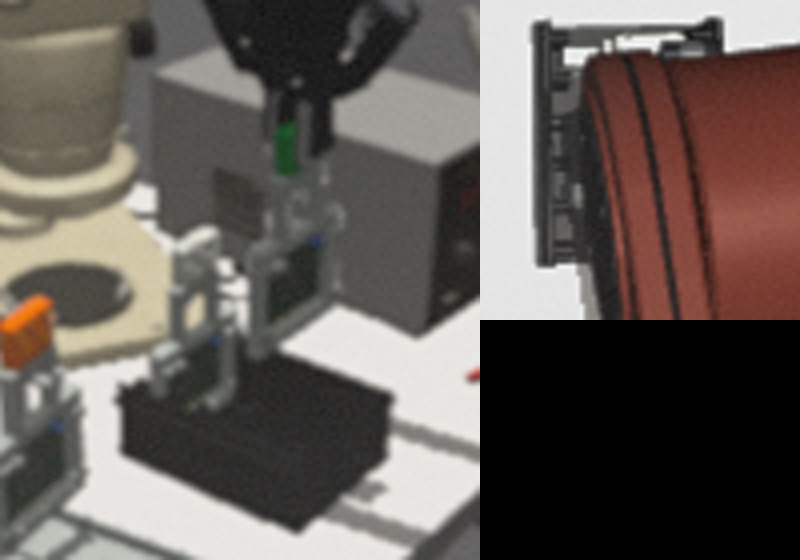

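Scene view: the green carrier hovers over the rack at crop (290,270), white in its slot, and the blue part on each board shows at (316,240) and (213,341). Top view is hidden by the arm, so I'll use the blue parts as a matched feature.

```bash
cat >> h.py <<'E'
def blue(f,box):
    x0,y0,x1,y1=box;a=f[y0:y1,x0:x1].astype(float);w=np.clip(a[...,2]-a[...,:2].max(2)-12,0,None)
    yy,xx=np.mgrid[y0:y1,x0:x1];return np.array([(w*xx).sum(),(w*yy).sum()])/w.sum(),w.sum().round()
E
python3 - <<'E'
from h import *
S0=cv2.imread("pics/scene0.png")[:,:,::-1]
fr=[bot.grab_frame("scene") for _ in range(3)];S=np.mean(fr,0)
w,_=blue(S,(263,188,275,202));g,_=blue(S,(288,163,301,177));o,_=blue(S0,(223,208,237,222));h0,_=blue(S0,(195,233,207,246))
print("white",w,_,"green",g,"orange",o,"hung green",h0)
O,d=ray("scene",w);P=O+d*(.5502-O[0])/d[0];print("white dot",P);h=P[2]-.008
for n,p in(("orange",o),("hung green",h0)):print(n,plane("scene",p,.045+h))
t=bot.get_obs()["tcp_pos"];G=plane("scene",g,t[2]-.1113+h);print("green dot",G,"tcp",t,"h",h)
print("green minus white",G-P,"(want x -.072)","dot y rel carrier",P[1]-.1314)
E
```

```text
white [268.45783133 194.56626506] 86.0 green [293.64393939 169.86363636] orange [228.98571429 216.14285714] hung green [200.45348837 239.31395349]
white dot [0.5502    0.1195243 0.0660791]
orange [0.5225124  0.29400899 0.1030791 ]
hung green [0.51081648 0.38873897 0.1030791 ]
green dot [0.47539241 0.12363774 0.16035474] tcp [0.48243373 0.13531338 0.21357564] h 0.05807910299386294
green minus white [-0.07480759  0.00411344  0.09427564] (want x -.072) dot y rel carrier -0.011875700964211783
```

Call:
carry_out([
  {"translation": [-0.2,0.1,0],"delta_rot": [0.003,-0.002,0],"grip": 0.4},
  {"translation": [-0.1,0.1,0.3],"delta_rot": [0,0,0.002],"grip": 0.4},
  {"translation": [0,0.1,0.6],"delta_rot": [0,0,0],"grip": 0.4},
  {"translation": [0,0,0.8],"delta_rot": [0,0,0],"grip": 0.4},
  {"translation": [0,0,0.8],"delta_rot": [0,0,0],"grip": 0.4},
  {"translation": [0,0,0.8],"delta_rot": [0,0,0],"grip": 0.4},
  {"translation": [0,0,0.5],"delta_rot": [0,0,0],"grip": 0.4},
  {"translation": [0,0,0],"delta_rot": [0,0,0],"grip": 0.4},
])

```text
time_s: 11.98
tcp_pos: [0.4842, 0.1322, 0.1735]
orientation: [0.707, 0.707, -0.001, -0.001]
wrist_force: [-1.1, -0.5, -2.3]
gripper_width: 0.0111
finger_force: 41.7
```

Call:
carry_out([
  {"translation": [0,0,0],"delta_rot": [0,0,0],"grip": 0.4},
  {"translation": [0,0,0],"delta_rot": [0,0,0],"grip": 0.4},
  {"translation": [0,0,0],"delta_rot": [0,0,0],"grip": 0.4},
  {"translation": [0,0,0],"delta_rot": [0,0,0],"grip": 0.4},
  {"translation": [0,0,0],"delta_rot": [0,0,0],"grip": 0.4},
  {"translation": [0,0,0],"delta_rot": [0,0,0],"grip": 0.4},
  {"translation": [0,0,0],"delta_rot": [0,0,0],"grip": 0.4},
  {"translation": [0,0,0],"delta_rot": [0,0,0],"grip": 0.4},
])

```text
time_s: 12.65
tcp_pos: [0.4855, 0.1323, 0.1756]
orientation: [0.707, 0.707, 0.0, -0.0]
wrist_force: [0.2, 0.8, -1.5]
gripper_width: 0.0107
finger_force: 41.7
```

Run:
```python
from h import *
o=bot.get_obs();print(o["wrist_force"],o["moment"]);plan([.485,.1322,.1193],0.0,8)
S=np.mean([bot.grab_frame("scene") for _ in range(3)],0)
w,_=blue(S,(263,188,275,202));t=bot.get_obs()["tcp_pos"];q=proj("scene",t+[-.007,-.0119,-.1113+.058]);x,y=q.round().astype(int)
g,_=blue(S,(x-6,y-6,x+7,y+7));print(w,g,q,_)
G=plane("scene",g,t[2]-.1113+.0581);print("tcp",t,"carrier",G+[.007,.0119,0])
cv2.imwrite("pics/c8.png",cv2.resize(S[130:250,225:335].astype(np.uint8),None,fx=5,fy=5,interpolation=2)[:,:,::-1])
```

```text
[ 0.16740379  0.76963005 -1.54746166] [ 0.01116785 -0.01311468  0.00314789]
start-frame d cm [-0.01 -0.04  5.63] rotvec [-0.    -0.    -0.001] final-frame d cm [-0.01 -0.05  5.63]
[268.37288136 194.50847458] [292.62921348 183.5505618 ] [292.67658674 183.57554354] 30.0
tcp [0.48545564 0.13229391 0.17557712] carrier [0.48551149 0.13241501 0.12237712]
```

View pics/c8.png

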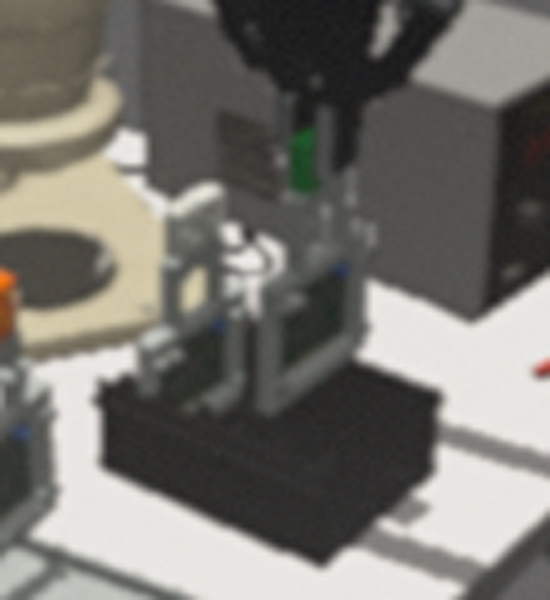

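The carrier stands level above the rack at crop (310,330), measured at (0.4855, 0.1324), which is right over the −24 mm slot. Lowering in stages.

Call:
carry_out([
  {"translation": [0,0,0.2],"delta_rot": [0,0,0],"grip": 0.4},
  {"translation": [0,0,0.3],"delta_rot": [0,0,0],"grip": 0.4},
  {"translation": [0,0,0.3],"delta_rot": [0,0,0],"grip": 0.4},
  {"translation": [0,0,0.3],"delta_rot": [0,0,0],"grip": 0.4},
  {"translation": [0,0,0.3],"delta_rot": [0,0,0],"grip": 0.4},
  {"translation": [0,0,0.3],"delta_rot": [0,0,0],"grip": 0.4},
  {"translation": [0,0,0.3],"delta_rot": [0,0,0],"grip": 0.4},
  {"translation": [0,0,0],"delta_rot": [0,0,0],"grip": 0.4},
])

```text
time_s: 13.47
tcp_pos: [0.4849, 0.1322, 0.1546]
orientation: [0.707, 0.707, -0.001, -0.001]
wrist_force: [0.0, -0.3, -1.4]
gripper_width: 0.0111
finger_force: 41.7
```

Call:
carry_out([
  {"translation": [0,0,0.3],"delta_rot": [0,0,0],"grip": 0.4},
  {"translation": [0,0,0.3],"delta_rot": [0,0,0],"grip": 0.4},
  {"translation": [0,0,0.3],"delta_rot": [0,0,0],"grip": 0.4},
  {"translation": [0,0,0.3],"delta_rot": [0,0,0],"grip": 0.4},
  {"translation": [0,0,0.3],"delta_rot": [0,0,0],"grip": 0.4},
  {"translation": [0,0,0.3],"delta_rot": [0,0,0],"grip": 0.4},
  {"translation": [0,0,0.3],"delta_rot": [0,0,0],"grip": 0.4},
  {"translation": [0,0,0.2],"delta_rot": [0,0,0],"grip": 0.4},
])

```text
time_s: 14.13
tcp_pos: [0.4852, 0.1323, 0.1321]
orientation: [0.707, 0.707, -0.0, -0.0]
wrist_force: [0.1, -0.7, -0.8]
gripper_width: 0.0112
finger_force: 41.8
```

Call:
carry_out([
  {"translation": [0,0,0.2],"delta_rot": [0,0,0],"grip": 0.4},
  {"translation": [0,0,0.2],"delta_rot": [0,0,0],"grip": 0.4},
  {"translation": [0,0,0.2],"delta_rot": [0,0,0],"grip": 0.4},
  {"translation": [0,0,0.2],"delta_rot": [0,0,0],"grip": 0.4},
  {"translation": [0,0,0.1],"delta_rot": [0,0,0],"grip": 0.4},
  {"translation": [0,0,0.1],"delta_rot": [0,0,0],"grip": 0.4},
  {"translation": [0,0,0],"delta_rot": [0,0,0],"grip": 0.4},
  {"translation": [0,0,0],"delta_rot": [0,0,0],"grip": 0.4},
])

```text
time_s: 14.8
tcp_pos: [0.4854, 0.1323, 0.1226]
orientation: [0.707, 0.707, 0.0, -0.0]
wrist_force: [-0.6, 0.1, -1.6]
gripper_width: 0.011
finger_force: 41.8
```

Call:
carry_out([
  {"translation": [0,0,0.1],"delta_rot": [0,0,0],"grip": 0.4},
  {"translation": [0,0,0],"delta_rot": [0,0,0],"grip": 0.4},
  {"translation": [0,0,0.05],"delta_rot": [0,0,0],"grip": 0.4},
  {"translation": [0,0,0],"delta_rot": [0,0,0],"grip": 0.4},
  {"translation": [0,0,0.05],"delta_rot": [0,0,0],"grip": 0.4},
  {"translation": [0,0,0],"delta_rot": [0,0,0],"grip": 0.4},
  {"translation": [0,0,0],"delta_rot": [0,0,0],"grip": 0.4},
  {"translation": [0,0,0],"delta_rot": [0,0,0],"grip": 0.4},
])

```text
time_s: 15.47
tcp_pos: [0.4855, 0.1323, 0.1206]
orientation: [0.707, 0.707, 0.0, -0.0]
wrist_force: [-0.5, -0.1, -1.5]
gripper_width: 0.0112
finger_force: 41.8
```

Call:
carry_out([
  {"translation": [0,0,0.05],"delta_rot": [0,0,0],"grip": 0.4},
  {"translation": [0,0,0],"delta_rot": [0,0,0],"grip": 0.4},
  {"translation": [0,0,0.05],"delta_rot": [0,0,0],"grip": 0.4},
  {"translation": [0,0,0],"delta_rot": [0,0,0],"grip": 0.4},
  {"translation": [0,0,0.05],"delta_rot": [0,0,0],"grip": 0.4},
  {"translation": [0,0,0],"delta_rot": [0,0,0],"grip": 0.4},
  {"translation": [0,0,0],"delta_rot": [0,0,0],"grip": 0.4},
  {"translation": [0,0,0],"delta_rot": [0,0,0],"grip": 0.4},
])

```text
time_s: 16.13
tcp_pos: [0.4856, 0.1323, 0.1193]
orientation: [0.707, 0.707, 0.0, -0.0]
wrist_force: [0.5, -1.2, 0.4]
gripper_width: 0.0109
finger_force: 42.0
```

Call:
carry_out([
  {"translation": [0,0,0.05],"delta_rot": [0,0,0],"grip": 0.4},
  {"translation": [0,0,0],"delta_rot": [0,0,0],"grip": 0.4},
  {"translation": [0,0,0],"delta_rot": [0,0,0],"grip": 0.4},
  {"translation": [0,0,0],"delta_rot": [0,0,0],"grip": 0.4},
  {"translation": [0,0,0],"delta_rot": [0,0,0],"grip": 0.4},
  {"translation": [0,0,0],"delta_rot": [0,0,0],"grip": 0.4},
  {"translation": [0,0,0],"delta_rot": [0,0,0],"grip": 0.4},
  {"translation": [0,0,0],"delta_rot": [0,0,0],"grip": 0.4},
])

```text
time_s: 16.8
tcp_pos: [0.4858, 0.1323, 0.1192]
orientation: [0.707, 0.707, 0.0, 0.0]
wrist_force: [-1.7, -0.9, 5.4]
gripper_width: 0.0112
finger_force: 42.7
```

Contact at the expected height, with 5 N upwards, so it is home. Opening gently (only a little, to stay clear of the white carrier), then rising straight up.

Call:
carry_out([
  {"translation": [0,0,0],"delta_rot": [0,0,0],"grip": 0.8},
  {"translation": [0,0,0],"delta_rot": [0,0,0],"grip": 1.1},
  {"translation": [0,0,0],"delta_rot": [0,0,0],"grip": 1.3},
  {"translation": [0,0,0],"delta_rot": [0,0,0],"grip": 1.6},
  {"translation": [0,0,0],"delta_rot": [0,0,0],"grip": 2},
  {"translation": [0,0,0],"delta_rot": [0,0,0],"grip": 2.4},
  {"translation": [0,0,0],"delta_rot": [0,0,0],"grip": 2.8},
  {"translation": [0,0,0],"delta_rot": [0,0,0],"grip": 3},
], newtons=20)

```text
time_s: 17.47
tcp_pos: [0.4854, 0.1323, 0.1184]
orientation: [0.707, 0.707, -0.0, -0.0]
wrist_force: [0.2, -0.8, 0.2]
gripper_width: 0.0299
finger_force: 0.0
```

Call:
carry_out([
  {"translation": [0,0,0],"delta_rot": [0,0,0],"grip": 3},
  {"translation": [0,0,-0.3],"delta_rot": [0,0,0],"grip": 3},
  {"translation": [0,0,-0.5],"delta_rot": [0,0,0],"grip": 3},
  {"translation": [0,0,-0.8],"delta_rot": [0,0,0],"grip": 3},
  {"translation": [0,0,-1],"delta_rot": [0,0,0],"grip": 3},
  {"translation": [0,0,-1.5],"delta_rot": [0,0,0],"grip": 3},
  {"translation": [0,0,-2],"delta_rot": [0,0,0],"grip": 3},
  {"translation": [0,0,-2],"delta_rot": [0,0,0],"grip": 3},
])

```text
time_s: 18.13
tcp_pos: [0.4854, 0.1323, 0.2012]
orientation: [0.707, 0.707, 0.0, -0.0]
wrist_force: [0.5, -0.0, 0.6]
gripper_width: 0.0297
finger_force: 0.0
```

Call:
carry_out([
  {"translation": [0,-1,-2],"delta_rot": [0,0,0],"grip": 3},
  {"translation": [0,-2,-1],"delta_rot": [0,0,0],"grip": 3},
  {"translation": [0,-2,0],"delta_rot": [0,0,0],"grip": 3},
  {"translation": [0,-2,0],"delta_rot": [0,0,0],"grip": 3},
  {"translation": [0,-2,0],"delta_rot": [0,0,0],"grip": 3},
  {"translation": [0,-1,0],"delta_rot": [0,0,0],"grip": 3},
  {"translation": [0,0,0],"delta_rot": [0,0,0],"grip": 3},
  {"translation": [0,0,0],"delta_rot": [0,0,0],"grip": 3},
])

```text
time_s: 18.8
tcp_pos: [0.386, 0.1325, 0.2309]
orientation: [0.707, 0.707, 0.001, 0.001]
wrist_force: [0.5, 0.3, 0.6]
gripper_width: 0.0304
finger_force: 0.0
```

Run:
```python
from h import *
o=bot.get_obs();print(o["tcp_pos"],o["wrist_force"])
S=bot.grab_frame("scene")
cs,ss,m=blob(S,(45,60,40),(85,255,255),(240,150,330,235));print(cs,ss)
for z in(.113,.14):print(proj("scene",[.479,.1324+.018,z]),proj("scene",[.479,.1324-.018,z]))
cv2.imwrite("pics/c9.png",cv2.resize(S[130:280,170:335],None,fx=4,fy=4,interpolation=2)[:,:,::-1])
```

```text
[0.38597828 0.132486   0.23089156] [0.5429219  0.3414615  0.64383372]
[287.8046875 181.7421875] [283 175  11  15 128]
[284.93424946 191.95877329] [293.76724549 185.99009599]
[285.28142029 181.64594931] [294.2439585  175.86044984]
```

View pics/c9.png

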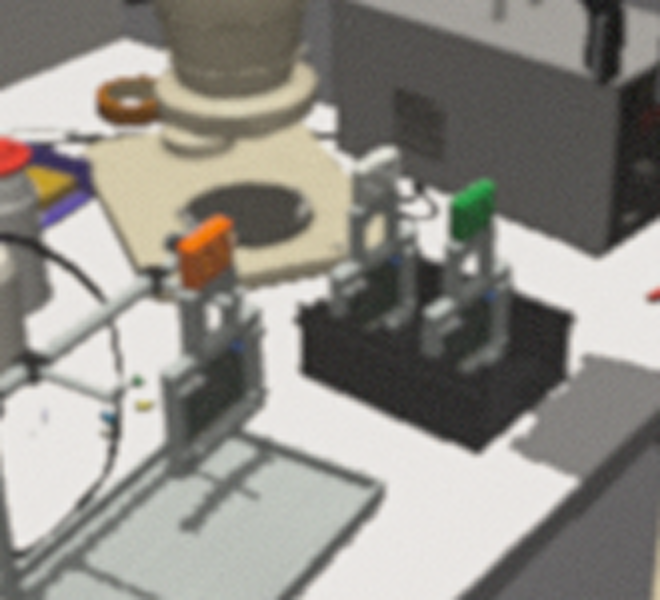

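The green carrier is seated upright at crop (470,290) at the same depth as the white one. Orange still hangs at (215,340), the gripper is clear, so I'm handing in.

```bash
python3 -c "
from rig import bot
print(bot.sign_off())"
```

```text
the job is handed in; nothing more can be done
None
```

The green-grip carrier is off its hook, seated home and released in the rack's −24 mm slot, with the orange and white carriers untouched; I handed the job in at about 19 s (no verdict came back).

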